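Clamp a circuit board in its test fixture

TASK

Clamp the circuit board into the test fixture: with the outside of a finger, swing the blue clamp strap over the board's heat sink until it is against its stop, then push the red cam lever fully down with a fingertip so that it clamps the strap. Pick nothing up, keep the fingers off the board itself, leave everything else on the bench where it is, and finish with the hand clear.

Things in the scene. Friction and masses are not known exactly. Their poses are not given: they have to be found in the camera images.
- fixture: Fixed aluminium test fixture, base plate 190 (its x) x 270 (its y) x 18 mm; origin: centre of its underside on the bench; -x side faces the robot at yaw 0, yaw varies. In its frame: board nest in the middle; strap pivot at (0, 95) mm; cam post, a dark steel block 106 mm high, at x 21 to 45, y -120 to -80; jar at its (-x,-y) corner; memory module at its (+x,+y) corner.
- strap (a joint): Swing angle of the blue strap about its vertical pivot, rad: 0 = fully over the board, against its stop, pointing along the fixture's -y, free end under the cam; positive = open, swung towards the fixture's -x (1.5, its limit: nearly along -x). Starts at 0.9 to 1.4. Stays where left; about 1 N at its middle moves it. As the lever goes down the strap sinks about 3 mm.
- strap_mid (a point): Centre of the strap's bar, 95 mm from the pivot axis, above its sprung pad (18 mm across, foot 48.5 mm above the bench). Bar 22 mm wide, 12 thick, underside 58 and top 70 mm above the bench, reaching 200 mm from the pivot. Axes turn with the strap: -y from pivot to free end, x across. To close it, push its -x side face towards its +x.
- collar: Steel collar on the pivot post that carries the strap; origin on the strap's vertical pivot axis, 48 mm above the bench (the pivot's cap reaches 78 mm). Does not turn.
- cam_lever (a joint): Angle of the cam lever, rad: 0 = raised, handle 70 degrees above level, leaning out to the fixture's -y; grows as pushed out and down; 1.25 = end of travel, handle level, pointing along the fixture's -y. Starts at 0 to 0.2. Stays where left; about 2 N near its end moves it; the last part draws the strap down until its pad presses the heat sink (about 8 N).
- lever_axle (a point): The lever's level hinge axis (parallel to the fixture's x), 91 mm above the bench, above the closed strap's free end, at (0, -100) mm in the fixture's frame. The lever swings in the fixture's y-z plane through this point.
- lever_end (a point): Point on the centre line of the lever's flat red handle, 85 mm from the axle. The handle is 22 mm wide, 10 mm thick and lies 33 to 99 mm from the axle. Push on its upper face (the one towards the board when raised).
- board: Loose dark green circuit board 126 (x) x 116 (y) x 3 mm lying in the fixture's nest, origin at the centre of its underside 26 mm above the bench; components up to 12 mm tall, finned aluminium heat sink 52 x 52 mm in the middle with its top 47 mm above the bench. Not to be touched by the fingers.
- jar: Bystander: small amber jar, 30 mm across, 32 mm tall, on the fixture's plate; origin under its base.
- memory: Bystander: memory module 30 x 66 x 6 mm lying on the fixture's plate; origin under its centre.
- meter: Bystander: yellow multimeter 180 (x) x 90 x 48 mm lying on the bench at the robot's left; origin under its centre.
- spray: Bystander: upright spray can, 60 mm across, 190 mm tall, at the far left; origin under its base.
- screwdriver: Bystander: screwdriver lying at the right; origin on the bench.
- cooler: Bystander: round finned cooler 80 mm across, 30 mm tall, at the right; origin under its centre.
- tape: Bystander: roll of yellow tape 70 mm across, 19 mm tall, at the far right; origin under its centre.

How it is judged:
By the outcome, as a careful person would: the job done as asked, in the order asked, and still so for the second after the job is handed in, with the robot touching nothing.
It also fails if it takes over 48 s, if anything falls off the work surface, if the arm or the gripper's body presses on something with over 40 N, if the wrist force passes 120 N, or if a joint passes its speed limit or range.

ROBOT

A 6-joint arm with a two-finger parallel gripper is mounted at the origin on the work surface. World frame = base frame: x ahead of the robot, y to its left, z up, the work surface at z = 0. Lengths are in mm, angles in rad, forces in N, time in s.
With the tool pointing down it reaches from about 325 to 925 mm from the base axis. Payload 3.1 kg.
Tool frame: the origin (TCP) lies on the centre line of the jaws, within the pads' length; the fingertips stand 11 mm ahead of it and the grasp point (between the pads) lies 8 mm behind it; z points along the fingers, y is the line along which they close (so a half turn about z gives the same grasp; the last joint's range is limited). The gripper opens to 85 mm and grips with 20 to 120 N. Pads are 22 mm wide; open, the fingers measure 114 mm over their backs; the gripper's body (76 mm by 85 mm) begins 54 mm behind the grasp point. The pads swing forward as they close: fully open they stand 13 mm farther back than shut.
Start: joints at [1.02, 0.217, 1.613, -0, 1.311, -0.112], TCP at [265.517, 565.809, 218.7] pointing down, gripper open.
Joint ranges: [-2.75, 2.75], [-0.78, 2.1], [0.31, 2.55], [-1.13, 4.27], [0.13, 2.63], [-2.58, 2.58]. Speed limits (rad/s): [2.79, 2.79, 3.14, 3.14, 3.14, 3.14].

INTERFACE

Orientations are given as a unit quaternion [w, x, y, z].
In Python, from station import manip gives the robot as it stands.
- The arm moves only by the tool jog_arm, never from a script. Its argument "rows" is a list of rows, each a list of 7 numbers: the shift along the tool's x, y, z in units of 25 mm (1.0 is 25 mm), then the turn, a rotation vector about the tool's x, y, z in units of 8 degrees (1.0 is 8 degrees), then the opening, from 0 (shut) to 1 (fully open). In form: [[tx, ty, tz, wx, wy, wz, fingers], ...]. A call has 1 to 8 rows; each row is the pose to reach, as a shift and turn from the pose commanded when the call began, along the tool's axes at that moment; what a row does not reach only later rows make up. A row lasts 1/10 s, in which the tool goes at most 50 mm and 8.59 degrees, less where a joint would pass 70% of its speed; a pose out of reach is approached as far as the arm can. A call with a gripper value outside its range is refused whole. The fingers move at their own pace and stop on an object; "grip_force" is the grip in N (left out, the last holds). Time passes only in rows, so rows that repeat a pose let the fingers close. It gives the time, the measured TCP pose, the force, the opening and the grip force at its end, in the units of the state.
- manip.read_state(): the state, without advancing time (a new reading comes with each control period).
- manip.capture(name): name is "side" or "top" or "wrist"; returns a dict with "pixels" (384x512x3 uint8, blue, green, red), "mtx" (3x3 intrinsics, pixels), "extrinsics" (4x4, takes a point from camera to world coordinates). Camera axes: x right, y up, looking along -z (the intrinsics and any distortion apply to the point x, -y, -z); pixel columns grow to the right and rows downward; lengths in mm; the calibration is good to about 2 mm. The wrist camera is an equidistant fisheye: a pixel r from the principal point sees the ray r / f radians off the axis. A picture is of the moment at which its call begins. There is no depth.
- manip.job_done(): hands the job in; it is judged then, once.
The state is a dict: "t": time; "qpos": joint angles; "dq": joint speeds; "effort": joint torques, N m; "tcp_pos": TCP position; "tool_rot": TCP orientation; "ft_force": force on the tool from outside, world axes, zero at the start; "moment": the same for the moment, N m; "width": finger opening in mm; "finger_force": force on a finger pad.
Only numpy, scipy, OpenCV 4.12 (cv2) and the standard library are available. Lean on these libraries where they do the work, as an engineer would, in place of code of your own. Each camera call takes 0.05 s, during which the arm holds its last target. There are 200 camera calls.

## Working session

There is one attempt and no reset: what is moved stays moved. The work goes in short steps, Python scripts to look and compute and a tool call to move; the robot and the scene stay as the last step left them, time stands still between calls to the robot, and variables do not carry over. Pictures are saved under pics/ and viewed, at most 10 in all, crops included, and the job is handed in when it is done.

Besides the shell and the picture viewer there is one more tool, called by a JSON object that holds its "name" and its "arguments". jog_arm: Moves the arm, as the interface text tells. Its arguments: {"type":"object","properties":{"rows":{"type":"array"},"grip_force":{"type":"number"}},"required":["rows"]}

```bash
mkdir -p pics; python3 - <<'E'
from station import manip
import cv2,numpy as np
for n in("top","side"):
    c=manip.capture(n); cv2.imwrite(f"pics/{n}1.png",c["pixels"]); print(n,c["mtx"].round(1).tolist(),np.round(c["extrinsics"],3).tolist(),[k for k in c])
s=manip.read_state();print(s)
E
```

```text
top [[411.9, 0.0, 252.4], [0.0, 411.9, 192.4], [0.0, 0.0, 1.0]] [[0.027, 0.985, -0.168, 321.192], [-1.0, 0.025, -0.019, -11.647], [-0.014, 0.169, 0.986, 1524.195], [0.0, 0.0, 0.0, 1.0]] ['pixels', 'mtx', 'extrinsics']
side [[375.7, 0.0, 260.1], [0.0, 375.7, 198.7], [0.0, 0.0, 1.0]] [[0.67, 0.523, -0.527, -2.579], [-0.743, 0.468, -0.479, -517.461], [-0.003, 0.712, 0.702, 909.534], [0.0, 0.0, 0.0, 1.0]] ['pixels', 'mtx', 'extrinsics']
{'t': 0.1, 'qpos': array([ 1.01978550e+00,  2.17668719e-01,  1.61480327e+00, -3.20673501e-05,
        1.31129586e+00, -1.12159561e-01]), 'dq': array([-3.98803504e-04, -2.78987877e-04, -3.96013007e-03,  2.36237561e-03,
       -8.06943538e-05, -2.61136425e-04]), 'effort': array([-6.78289689e-04, -3.98069036e+01, -3.04969847e+01, -1.75504038e-04,
        4.17300384e-03,  1.69152509e-05]), 'tcp_pos': array([265.12167258, 565.12927812, 217.48962381]), 'tool_rot': array([-3.39410703e-04,  2.17664902e-01,  9.76022954e-01, -1.03339727e-03]), 'ft_force': array([-0.43870524,  0.27677465,  0.00377064]), 'moment': array([-0.00507368,  0.0449797 ,  0.01840256]), 'finger_force': 0.0, 'width': 85.30767862809654}
```

View pics/top1.png

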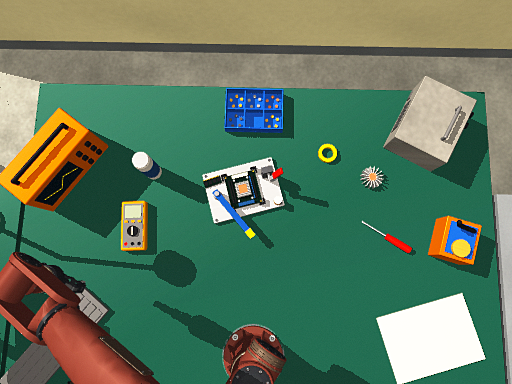

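View pics/side1.png

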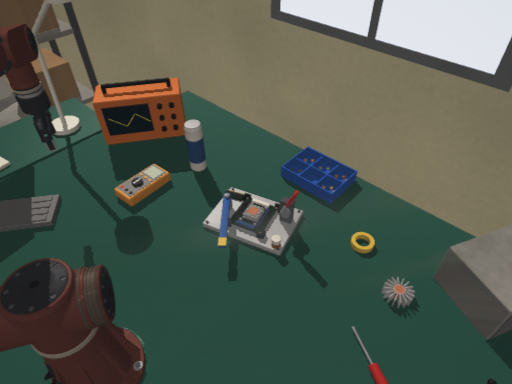

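The top view shows the fixture near (243,188), the strap from its pivot at about (216,193) to its yellow end at (250,234), and the lever at (278,173). I'll enlarge both views.

```bash
python3 - <<'E'
import cv2,numpy as np
a=cv2.imread("pics/top1.png")[145:245,190:300]; b=cv2.imread("pics/side1.png")[175:255,195:315]
a=cv2.resize(a,None,fx=7,fy=6*7/6,interpolation=cv2.INTER_CUBIC)[:,:]
a=cv2.resize(a,(660,600)); cv2.imwrite("pics/top1c.png",a)
cv2.imwrite("pics/side1c.png",cv2.resize(b,(780,520),interpolation=cv2.INTER_CUBIC))
E
```

```text
(no output)
```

View pics/top1c.png

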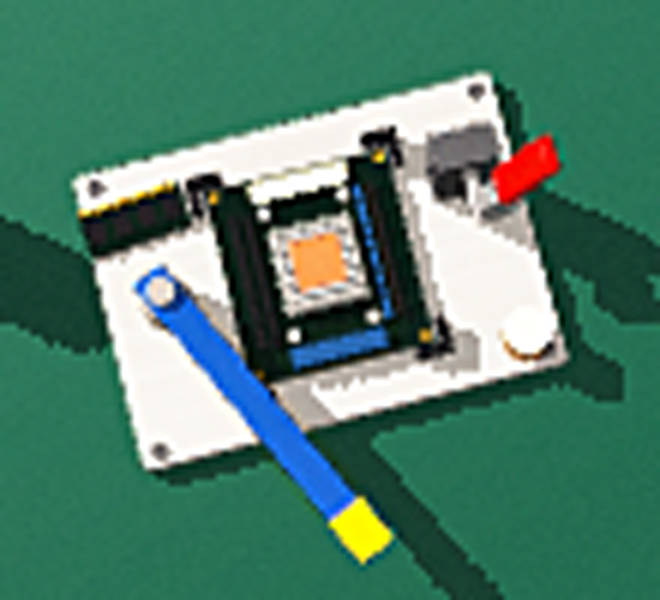

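View pics/side1c.png

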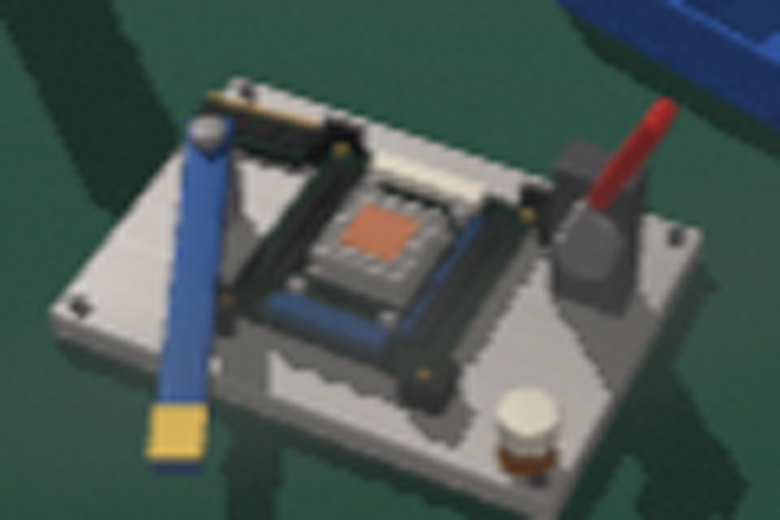

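The crops show the plate corners at (75,178), (490,72), (568,358) and (145,468). The pivot cap is at (162,290), the strap's end centre at about (376,549), and the lever tip at about (553,160).

```bash
cat > h.py <<'E'
import numpy as np
from scipy.optimize import least_squares
CAM={"top":([[411.9,0,252.4],[0,411.9,192.4],[0,0,1]],None),"side":None}
from station import manip
K={};E={}
def cam(n):
    c=manip.capture(n);K[n]=c["mtx"];E[n]=c["extrinsics"];return c
def at_z(n,u,v,z):
    r=E[n][:3,:3]@np.array([(u-K[n][0,2])/K[n][0,0],-(v-K[n][1,2])/K[n][1,1],-1]);o=E[n][:3,3]
    return (o+r*(z-o[2])/r[2])
def proj(n,p):
    q=E[n][:3,:3].T@(np.asarray(p,float)-E[n][:3,3]);q=q/-q[2]
    return np.array([K[n][0,2]+K[n][0,0]*q[0],K[n][1,2]-K[n][1,1]*q[1]])
def fixpt(f,p):
    c,s=np.cos(f[2]),np.sin(f[2]);return np.array([f[0]+c*p[0]-s*p[1],f[1]+s*p[0]+c*p[1],p[2]])
E
sed -i '/^CAM/d' h.py
python3 - <<'E'
from h import *
cam("top");cam("side")
T=lambda x,y:((x+.5)/6-.5+190,(y+.5)/6-.5+145)
S=lambda x,y:((x+.5)/6.5-.5+195,(y+.5)/6.5-.5+175)
obs=[]
# fixture pts: +y is image left, +x is up
for p,uv in zip([(95,135,18),(95,-135,18),(-95,-135,18),(-95,135,18),(0,95,78)],[(75,178),(490,72),(568,358),(145,468),(162,290)]): obs.append(("top",p,T(*uv)))
for p,uv in zip([(95,135,18),(95,-135,18),(-95,135,18),(0,95,78)],[(235,82),(703,235),(52,312),(208,132)]): obs.append(("side",p,S(*uv)))
for use in (("top",),("side",),("top","side")):
    o=[x for x in obs if x[0] in use]
    r=least_squares(lambda f:np.concatenate([proj(n,fixpt(f,p))-uv for n,p,uv in o]),[500,0,.2])
    print(use,r.x.round(3),r.fun.round(1))
f=r.x
for n,uv in(("top",T(362,532)),("side",S(180,430))):
    e=at_z(n,*uv,70); pv=fixpt(f,(0,95,70)); d=e-pv
    a=np.arctan2(d[1],d[0])-f[2]
    print(n,e.round(1),pv.round(1),"len",np.hypot(*d[:2]),"angle",-(a+np.pi/2))
def lev(q,L=99): th=np.radians(70)-q; return (0,-100-L*np.cos(th),91+L*np.sin(th))
for q in(0,.1,.2): print(q,proj("top",fixpt(f,lev(q))),proj("side",fixpt(f,lev(q))))
print(T(555,152),T(538,140),T(560,165),S(668,102))
for n in("axle",): print(fixpt(f,(0,-100,91)))
E
```

```text
('top',) [5.89521e+02 5.26120e+01 2.81000e-01] [-0.4 -0.3  0.1 -0.4  0.5  0.3 -0.1  0.4 -0.1 -0.1]
('side',) [5.91047e+02 5.08300e+01 2.85000e-01] [ 0.2 -0.6  0.5 -0.1 -0.6  0.7 -0.1 -0.2]
('top', 'side') [5.90205e+02 5.17900e+01 2.81000e-01] [-0.1 -0.4  0.4 -0.6  0.7  0.1  0.1  0.2  0.1 -0.3  0.  -0.7  0.2  0.1
 -1.   0.5 -0.5 -0.3]
top [423.2  20.7  70. ] [563.9 143.1  70. ] len 186.47568904669745 angle 1.1360069330574252
side [428.9  21.1  70. ] [563.9 143.1  70. ] len 181.9401134593551 angle 1.1170616453045397
0 [280.24477623 170.13046635] [294.73787886 191.9272421 ]
0.1 [282.82288008 169.70840549] [297.67608654 193.89639931]
0.2 [285.2448794  169.38016166] [300.44922811 196.04801856]
(282.0833333333333, 169.91666666666666) (279.25, 167.91666666666666) (282.9166666666667, 172.08333333333334) (297.3461538461538, 190.26923076923077)
[617.93926628 -44.28700578  91.        ]
```

```bash
cat >> h.py <<'E'
from scipy.spatial.transform import Rotation as R
F=(590.2,51.8,.281); PIV=fixpt(F,(0,95,0))
def down(yang):  # tool down, tool y at world angle yang
    y=np.array([np.cos(yang),np.sin(yang),0]);z=np.array([0,0,-1.]);return R.from_matrix(np.c_[np.cross(y,z),y,z])
def row(p,Rt,s=None):
    s=s or manip.read_state();R0=R.from_quat(s["tool_rot"],scalar_first=True)
    return np.r_[R0.inv().apply(np.asarray(p)-s["tcp_pos"])/25,np.degrees((R0.inv()*Rt).as_rotvec())/8].round(2).tolist()
def strap(th,gap,z,r=125,half=14.5):
    a=F[2]-th;n=np.array([np.cos(a),np.sin(a),0]);d=np.array([n[1],-n[0],0])
    p=PIV+r*d-(11+half+gap)*n;p[2]=z;return p,down(a)
E
python3 -c "
from h import *
for g,z in((25,200),(25,75)):
  p,r=strap(1.13,g,z);print(p.round(1),row(p,r))"
```

```text
[436.7  98.4 200. ] [-14.14, -13.99, 0.73, -0.01, 0.01, 14.19]
[436.7  98.4  75. ] [-14.14, -13.99, 5.73, -0.01, 0.01, 14.19]
```

{"name": "jog_arm", "arguments": {"rows": [[-14.1,-14,0,0,0,14.2,0],[-14.1,-14,0,0,0,14.2,0],[-14.1,-14,0,0,0,14.2,0],[-14.1,-14,0,0,0,14.2,0],[-14.1,-14,0,0,0,14.2,0],[-14.1,-14,0,0,0,14.2,0],[-14.1,-14,0,0,0,14.2,0],[-14.1,-14,0,0,0,14.2,0]]}}

```text
t: 1.0
tcp_pos: [402.9, 188.2, 218.8]
tool_rot: [0.0, 0.733, 0.681, 0.0]
ft_force: [1.4, 1.0, 0.0]
width: -0.1
finger_force: 0.0
```

```bash
python3 -c "
from h import *
p,r=strap(1.13,25,120);s=manip.read_state();print(s['tcp_pos'],s['t'],s['qpos'],row(p,r))"
```

```text
[402.91389964 188.21582906 218.76763002] 1.0 [ 2.78984768e-01 -1.84129577e-01  2.01997591e+00 -5.16216858e-05
  1.30498789e+00  3.52736494e-01] [-3.48, 1.61, 3.95, 0.0, -0.0, 5.55]
```

{"name": "jog_arm", "arguments": {"rows": [[-3.5,1.6,2,0,0,5.5,0],[-3.5,1.6,3,0,0,5.5,0],[-3.5,1.6,4,0,0,5.5,0],[-3.5,1.6,4,0,0,5.5,0],[-3.5,1.6,4,0,0,5.5,0],[-3.5,1.6,4,0,0,5.5,0],[-3.5,1.6,4,0,0,5.5,0],[-3.5,1.6,4,0,0,5.5,0]]}}

```text
t: 1.8
tcp_pos: [436.9, 100.3, 119.1]
tool_rot: [0.0, 0.933, 0.36, 0.0]
ft_force: [0.4, -0.2, 0.1]
width: -0.2
finger_force: 0.0
```

```bash
python3 -c "
from h import *
p,r=strap(1.13,25,75);s=manip.read_state();print(s['tcp_pos'],s['t'],s['ft_force'],row(p,r))
import cv2
a=cam('side');b=cam('top');a=a['pixels'][110:260,150:320];b=b['pixels'][140:260,180:300]
A=cv2.resize(a,(510,450),interpolation=2);t=s['tcp_pos']
for d in(0,11,24):
  q=(proj('side',t-[0,0,d])-[150,110]+.5)*3;cv2.circle(A,tuple(int(v) for v in q),2,(0,0,255),-1)
cv2.imwrite('pics/m1.png',A)"
```

```text
[436.94437751 100.2602284  119.09617797] 1.8 [ 0.35808679 -0.20062502  0.08983945] [-0.06, 0.05, 1.76, 0.0, -0.0, 0.11]
```

View pics/m1.png

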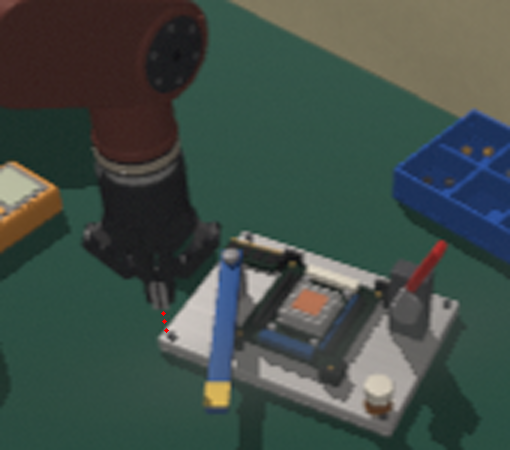

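The shut fingertips seem to end at about (160,307), while the computed TCP is at (163,313). I'll zoom in to settle where the tip is.

```bash
python3 -c "
from h import *
import cv2
s=manip.read_state();t=s['tcp_pos'];o=[]
for n in('side','top'):
  c=cam(n)['pixels'];q=proj(n,t);u,v=(int(x) for x in q);print(n,(q-[u-25,v-30]+.5)*8,(proj(n,t-[0,0,11])-[u-25,v-30]+.5)*8)
  o.append(cv2.convertScaleAbs(cv2.resize(c[v-30:v+20,u-25:u+25],(400,400),interpolation=0),alpha=1.8,beta=20))
cv2.imwrite('pics/z1.png',np.hstack(o))"
```

```text
side [211.4291399  251.65315707] [214.71710294 272.39354908]
top [207.49427534 248.59412321] [209.44866921 250.75352774]
```

View pics/z1.png

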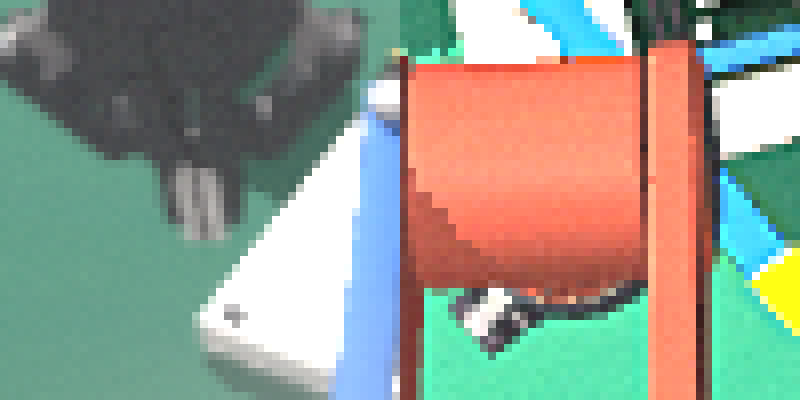

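The side view puts the tip about 15 mm higher than the stated 11 mm ahead of the TCP. I'll touch the bare bench lightly, away from the fixture, to find the true tip height.

{"name": "jog_arm", "arguments": {"rows": [[0,-2.2,0,0,0,0,0],[0,-2.2,1.5,0,0,0,0],[0,-2.2,2.5,0,0,0,0],[0,-2.2,3.2,0,0,0,0],[0,-2.2,3.6,0,0,0,0],[0,-2.2,3.8,0,0,0,0],[0,-2.2,3.9,0,0,0,0],[0,-2.2,3.9,0,0,0,0]]}}

```text
t: 2.8
tcp_pos: [400.5, 140.9, 21.6]
tool_rot: [0.0, 0.933, 0.359, 0.0]
ft_force: [-0.8, 0.7, 0.1]
width: 0.3
finger_force: 0.0
```

{"name": "jog_arm", "arguments": {"rows": [[0,0,0.1,0,0,0,0],[0,0,0.2,0,0,0,0],[0,0,0.3,0,0,0,0],[0,0,0.35,0,0,0,0],[0,0,0.4,0,0,0,0],[0,0,0.44,0,0,0,0],[0,0,0.44,0,0,0,0]]}}

```text
t: 3.5
tcp_pos: [399.7, 140.8, 10.0]
tool_rot: [-0.0, 0.933, 0.359, -0.0]
ft_force: [0.4, 0.3, -0.1]
width: -0.2
finger_force: 0.0
```

{"name": "jog_arm", "arguments": {"rows": [[0,0,0.06,0,0,0,0],[0,0,0.12,0,0,0,0],[0,0,0.18,0,0,0,0],[0,0,0.24,0,0,0,0],[0,0,0.28,0,0,0,0],[0,0,0.28,0,0,0,0]]}}

```text
t: 4.1
tcp_pos: [399.6, 140.8, 3.0]
tool_rot: [-0.0, 0.933, 0.359, -0.0]
ft_force: [0.0, -0.1, 0.9]
width: 0.1
finger_force: 0.0
```

```bash
python3 -c "
from h import *
import cv2
s=manip.read_state();t=s['tcp_pos'];o=[]
print(t,s['ft_force'],s['qpos'])
c=cam('side')['pixels'];q=proj('side',t);u,v=(int(x) for x in q);print((q-[u-25,v-40]+.5)*8)
a=cv2.resize(c[v-40:v+20,u-25:u+25],(400,480),interpolation=0)
w=manip.capture('wrist');print(w['mtx'],w['extrinsics'].round(2))
cv2.imwrite('pics/z2.png',np.hstack([cv2.convertScaleAbs(a,alpha=1.8,beta=20),cv2.resize(w['pixels'],(400,480))]))"
```

```text
[399.63040943 140.84619587   2.98275481] [ 0.00590102 -0.14314854  0.91636228] [1.72868544e-01 1.16057457e-01 2.20660915e+00 3.01073508e-05
 8.19378644e-01 1.00888511e+00]
[205.55745226 330.10639228]
[[297.31863964   0.         253.91439375]
 [  0.         297.31863964 192.92215226]
 [  0.           0.           1.        ]] [[ 6.7000e-01  7.1000e-01  2.1000e-01  4.5125e+02]
 [-7.4000e-01  6.4000e-01  1.9000e-01  1.8807e+02]
 [ 0.0000e+00 -2.8000e-01  9.6000e-01  1.5927e+02]
 [ 0.0000e+00  0.0000e+00  0.0000e+00  1.0000e+00]]
```

View pics/z2.png

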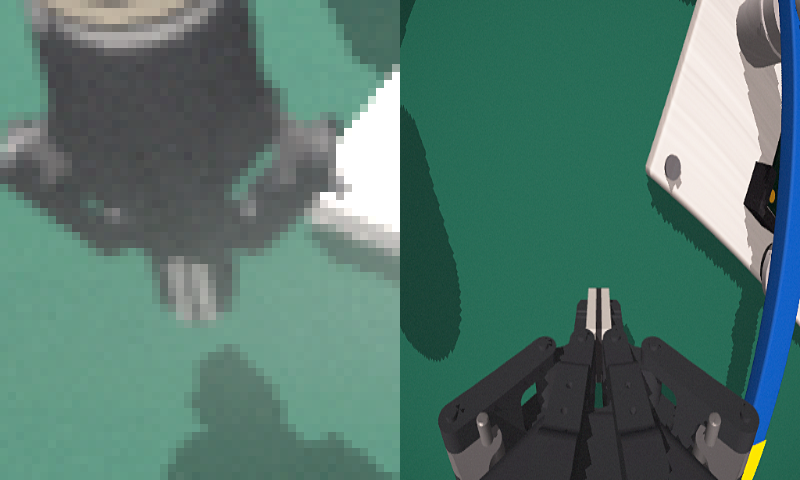

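The side view shows the tip at (197,322), slightly above the computed TCP at (205,330), and the wrist view shows the tips at (598,289). I'll check the wrist calibration against the plate and the fingertips.

```bash
cat >> h.py <<'E'
def projw(p,K,E):
    q=E[:3,:3].T@(np.asarray(p,float)-E[:3,3]);q=q*[1,-1,-1];r=np.hypot(q[0],q[1]);a=np.arctan2(r,q[2])
    return np.array([K[0,2]+K[0,0]*a*q[0]/r,K[1,2]+K[1,1]*a*q[1]/r])
E
python3 -c "
from h import *
w=manip.capture('wrist');s=manip.read_state();t=s['tcp_pos'];v=lambda p:(projw(p,w['mtx'],w['extrinsics'])*[400/512,480/384]+[400,0]).round(1)
print('corner',v(fixpt(F,(-95,135,18))),'strap cap',v(fixpt(F,(0,95,78))))
for d in(-10,-5,0,5,11,20):print(d,v(t-[0,0,d]))
print(w['extrinsics'],t)"
```

```text
corner [648.7 175.3] strap cap [814.    7.2]
-10 [598.9 301.8]
-5 [598.8 297. ]
0 [598.8 292.5]
5 [598.8 288.1]
11 [598.8 283.3]
20 [598.8 276.4]
[[ 6.71223771e-01  7.12026726e-01  2.06098499e-01  4.51307956e+02]
 [-7.41254347e-01  6.44456024e-01  1.87665728e-01  1.88085059e+02]
 [ 8.01594877e-04 -2.78737106e-01  9.60367108e-01  1.59357535e+02]
 [ 0.00000000e+00  0.00000000e+00  0.00000000e+00  1.00000000e+00]] [399.84575967 140.8718354    3.20158627]
```

{"name": "jog_arm", "arguments": {"rows": [[0,0,0.06,0,0,0,0],[0,0,0.12,0,0,0,0],[0,0,0.12,0,0,0,0]]}}

```text
t: 4.55
tcp_pos: [399.6, 140.8, -0.0]
tool_rot: [-0.0, 0.933, 0.359, -0.0]
ft_force: [-0.2, -0.4, 0.2]
width: -0.3
finger_force: 0.0
```

{"name": "jog_arm", "arguments": {"rows": [[0,0,0.06,0,0,0,0],[0,0,0.12,0,0,0,0],[0,0,0.16,0,0,0,0],[0,0,0.16,0,0,0,0]]}}

```text
t: 4.95
tcp_pos: [399.6, 140.8, -4.0]
tool_rot: [-0.0, 0.933, 0.359, -0.0]
ft_force: [-0.1, -0.2, -0.2]
width: 0.5
finger_force: 0.0
```

{"name": "jog_arm", "arguments": {"rows": [[0,0,0.06,0,0,0,0],[0,0,0.12,0,0,0,0],[0,0,0.12,0,0,0,0]]}}

```text
t: 5.25
tcp_pos: [399.6, 140.8, -7.0]
tool_rot: [-0.0, 0.933, 0.359, -0.0]
ft_force: [0.4, -0.5, -0.1]
width: -0.1
finger_force: 0.0
```

{"name": "jog_arm", "arguments": {"rows": [[0,0,0.05,0,0,0,0],[0,0,0.1,0,0,0,0],[0,0,0.12,0,0,0,0]]}}

```text
t: 5.55
tcp_pos: [399.7, 140.9, -9.9]
tool_rot: [-0.0, 0.933, 0.359, -0.0]
ft_force: [0.3, 1.0, 0.1]
width: -0.1
finger_force: 0.0
```

```bash
python3 -c "
from h import *
import cv2
s=manip.read_state();t=s['tcp_pos'];print(t,s['ft_force'],s['effort'])
c=cam('side')['pixels'];q=proj('side',t);u,v=(int(x) for x in q);print((q-[u-25,v-40]+.5)*8)
a=cv2.resize(c[v-40:v+20,u-25:u+25],(400,480),interpolation=0)
w=manip.capture('wrist');b=w['pixels'][190:260,218:288]
cv2.imwrite('pics/z3.png',np.hstack([cv2.convertScaleAbs(a,alpha=1.8,beta=20),cv2.convertScaleAbs(cv2.resize(b,(400,480)),alpha=1.6)]))"
```

```text
[399.71606631 140.86318475  -9.93564847] [0.29019941 0.95033756 0.06793378] [-8.19651119e-03 -2.67826581e+01 -2.05209768e+01 -3.28660672e-04
 -4.98133537e-03  1.67678837e-05]
[210.13631623 327.00108858]
```

View pics/z3.png

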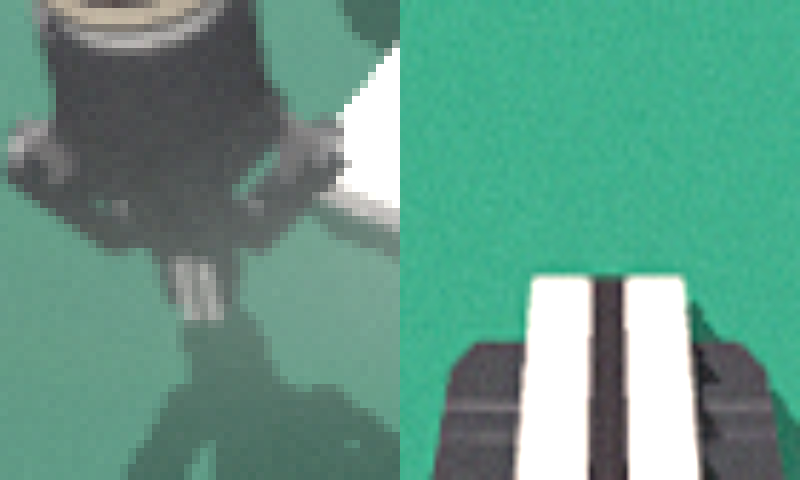

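The tip at (203,318) now nearly meets its own shadow, so it is only a few mm above the bench and the reported z reads low. I'll finish the touch in small steps.

{"name": "jog_arm", "arguments": {"rows": [[0,0,0.04,0,0,0,0],[0,0,0.08,0,0,0,0],[0,0,0.08,0,0,0,0]]}}

```text
t: 5.95
tcp_pos: [399.7, 140.9, -11.9]
tool_rot: [-0.0, 0.933, 0.359, -0.0]
ft_force: [-0.4, 0.1, 0.9]
width: -0.2
finger_force: 0.0
```

```bash
python3 -c "
from h import *
cam('side');t=np.array([399.7,140.9,-9.9]);q=proj('side',t);u,v=(int(x) for x in q)
px=(203/8-.5+u-25,319/8-.5+v-40)
for z in(0,2,4,6):print(z,at_z('side',*px,z))
s=manip.read_state();print(s['tcp_pos'],s['ft_force'],s['qpos'])
w=manip.capture('wrist')
# corner of plate seen in wrist image at tcp z=3
"
```

```text
0 [396.10791368 138.8343983    0.        ]
2 [395.23122907 137.39125194   2.        ]
4 [394.35454446 135.94810559   4.        ]
6 [393.47785985 134.50495923   6.        ]
[399.71505136 140.85284478 -11.88327723] [-0.45640179 -0.87884094 -0.96238804] [1.72863690e-01 1.50386704e-01 2.20804388e+00 4.45045158e-06
 7.83369198e-01 1.00882822e+00]
```

{"name": "jog_arm", "arguments": {"rows": [[0,0,0.04,0,0,0,0],[0,0,0.08,0,0,0,0],[0,0,0.08,0,0,0,0]]}}

```text
t: 6.35
tcp_pos: [400.0, 140.9, -12.6]
tool_rot: [-0.0, 0.933, 0.359, -0.001]
ft_force: [-4.7, -0.6, 12.2]
width: 0.2
finger_force: 6.1
```

```bash
python3 -c "
from h import *
print(manip.read_state())"
```

```text
{'t': 6.35, 'qpos': array([ 1.72953022e-01,  1.53239385e-01,  2.20665080e+00, -1.83918593e-04,
        7.82888112e-01,  1.00882567e+00]), 'dq': array([ 0.00039175, -0.00166732,  0.00272015,  0.00235399, -0.00309793,
        0.00042691]), 'effort': array([-1.85894114e-01, -2.29181939e+01, -1.91861326e+01,  5.63017745e-02,
       -1.27660833e+00, -9.56488439e-04]), 'tcp_pos': array([400.03564339, 140.90398793, -12.58946567]), 'tool_rot': array([-5.09823661e-05,  9.33218578e-01,  3.59308682e-01, -5.94170044e-04]), 'ft_force': array([-4.6683347 , -0.63685749, 12.19289935]), 'moment': array([-0.16159529,  0.72537937, -0.02779333]), 'finger_force': 6.134223989211023, 'width': 0.17247230424001456}
```

The tip touches the bench at a reading of about −12.2, so tip height = reading + 12 mm. Heights will use this offset. Next I lift and approach the strap.

{"name": "jog_arm", "arguments": {"rows": [[0,0,-1,0,0,0,0],[0,0,-2.5,0,0,0,0],[0,0,-2.5,0,0,0,0],[0,1,-2.5,0,0,0,0],[0,2.2,-2.5,0,0,0,0],[0,2.2,-2.5,0,0,0,0],[0,2.2,-2.5,0,0,0,0]]}}

```text
t: 7.05
tcp_pos: [436.3, 99.8, 48.1]
tool_rot: [-0.0, 0.934, 0.359, -0.001]
ft_force: [-0.1, -0.8, -0.1]
width: 0.1
finger_force: 0.0
```

```bash
python3 -c "
from h import *
s=manip.read_state();print(s['tcp_pos'],s['t'],s['ft_force'])
for th in np.linspace(1.13,.83,7):print(round(th,3),row(*strap(th,0,50)))"
```

```text
[436.29673378  99.79146406  48.09397222] 7.05 [-0.09559584 -0.76108145 -0.127007  ]
1.13 [-0.04, 1.05, -0.08, -0.01, 0.01, 0.08]
1.08 [-0.09, 1.3, -0.08, -0.01, 0.01, -0.28]
1.03 [-0.12, 1.55, -0.08, -0.01, 0.01, -0.63]
0.98 [-0.14, 1.81, -0.08, -0.01, 0.01, -0.99]
0.93 [-0.15, 2.06, -0.08, -0.01, 0.01, -1.35]
0.88 [-0.15, 2.32, -0.08, -0.01, 0.01, -1.71]
0.83 [-0.13, 2.57, -0.08, -0.01, 0.01, -2.07]
```

{"name": "jog_arm", "arguments": {"rows": [[0,0.6,-0.08,0,0,0,0],[0,1.05,-0.08,0,0,0,0],[-0.1,1.3,-0.08,0,0,-0.3,0],[-0.1,1.55,-0.08,0,0,-0.6,0],[-0.1,1.8,-0.08,0,0,-1,0],[-0.15,2.05,-0.08,0,0,-1.3,0],[-0.15,2.3,-0.08,0,0,-1.7,0],[-0.15,2.55,-0.08,0,0,-2.1,0]]}}

```text
t: 7.85
tcp_pos: [477.0, 50.0, 50.6]
tool_rot: [-0.0, 0.87, 0.493, -0.0]
ft_force: [-0.9, 0.0, 0.7]
width: -0.2
finger_force: 0.3
```

```bash
python3 -c "
from h import *
import cv2
s=manip.read_state();print(s['tcp_pos'],s['t'],s['ft_force'])
for th in np.linspace(.78,.43,8):print(round(th,3),row(*strap(th,0,50)))
a=cam('side')['pixels'][165:255,185:305];b=cam('top')['pixels'][145:245,190:300]
cv2.imwrite('pics/s4.png',np.hstack([cv2.convertScaleAbs(cv2.resize(a,(440,330),interpolation=2),alpha=1.5),cv2.resize(b,(360,330),interpolation=2)]))"
```

```text
[476.95190477  49.97413421  50.57054758] 7.85 [-0.85320309  0.00870571  0.69314514]
0.78 [-0.06, 0.25, 0.02, -0.0, -0.0, -0.3]
0.73 [-0.09, 0.51, 0.02, -0.0, -0.0, -0.66]
0.68 [-0.11, 0.76, 0.02, -0.0, -0.0, -1.01]
0.63 [-0.12, 1.01, 0.02, -0.0, -0.0, -1.37]
0.58 [-0.12, 1.27, 0.02, -0.0, -0.0, -1.73]
0.53 [-0.1, 1.52, 0.02, -0.0, -0.0, -2.09]
0.48 [-0.07, 1.78, 0.02, -0.0, -0.0, -2.45]
0.43 [-0.03, 2.03, 0.02, -0.0, -0.0, -2.8]
```

View pics/s4.png

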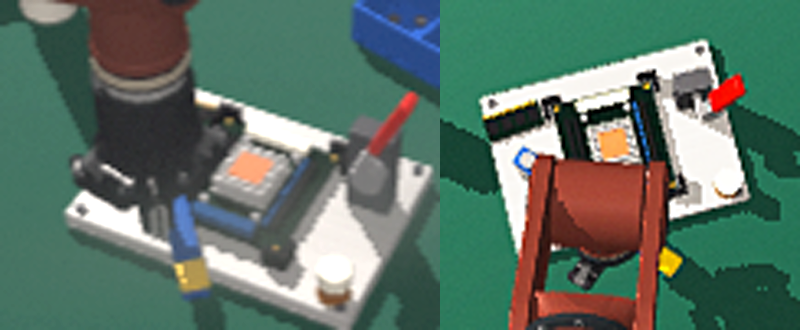

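The side view shows the finger against the strap, and its yellow end at (192,275) has moved towards the board. I'll keep closing it.

{"name": "jog_arm", "arguments": {"rows": [[-0.05,0.25,0,0,0,-0.3,0],[-0.1,0.5,0,0,0,-0.65,0],[-0.1,0.75,0,0,0,-1,0],[-0.1,1,0,0,0,-1.4,0],[-0.1,1.25,0,0,0,-1.7,0],[-0.1,1.5,0,0,0,-2.1,0],[-0.05,1.8,0,0,0,-2.45,0],[-0.05,2.05,0,0,0,-2.8,0]]}}

```text
t: 8.75
tcp_pos: [519.7, 22.8, 50.4]
tool_rot: [-0.0, 0.758, 0.652, -0.0]
ft_force: [-0.6, -0.0, -0.3]
width: 0.0
finger_force: 0.3
```

```bash
python3 -c "
from h import *
s=manip.read_state();print(s['tcp_pos'],s['t'],s['ft_force'])
for th in np.linspace(.38,.03,8):print(round(th,3),row(*strap(th,0,50)))"
```

```text
[519.74833446  22.76553632  50.4084372 ] 8.75 [-0.56078784 -0.0101153  -0.32640278]
0.38 [-0.02, 0.26, 0.02, -0.01, -0.0, -0.37]
0.33 [-0.05, 0.51, 0.02, -0.01, -0.0, -0.73]
0.28 [-0.07, 0.77, 0.02, -0.01, -0.0, -1.09]
0.23 [-0.08, 1.02, 0.02, -0.01, -0.0, -1.45]
0.18 [-0.07, 1.28, 0.02, -0.01, -0.0, -1.8]
0.13 [-0.05, 1.53, 0.01, -0.01, -0.0, -2.16]
0.08 [-0.02, 1.79, 0.01, -0.01, -0.0, -2.52]
0.03 [0.02, 2.04, 0.01, -0.01, -0.0, -2.88]
```

{"name": "jog_arm", "arguments": {"rows": [[0,0.25,0,0,0,-0.35,0],[-0.05,0.5,0,0,0,-0.7,0],[-0.05,0.75,0,0,0,-1.1,0],[-0.05,1,0,0,0,-1.4,0],[-0.05,1.25,0,0,0,-1.8,0],[-0.05,1.5,0,0,0,-2.2,0],[0,1.7,0,0,0,-2.5,0],[0,1.8,0,0,0,-2.7,0]]}}

```text
t: 9.55
tcp_pos: [564.4, 16.0, 50.4]
tool_rot: [-0.0, 0.623, 0.782, -0.0]
ft_force: [-0.7, -0.2, -0.7]
width: -0.0
finger_force: 0.3
```

```bash
python3 -c "
from h import *
s=manip.read_state();print(s['tcp_pos'],s['t'],s['ft_force'])
for g in (0,-2):print(row(*strap(0,g,50)))"
```

```text
[564.35158289  15.95701202  50.41521824] 9.55 [-0.70281376 -0.22769489 -0.67510125]
[-0.09, 0.38, 0.02, -0.01, -0.0, -0.4]
[-0.08, 0.46, 0.02, -0.01, -0.0, -0.4]
```

{"name": "jog_arm", "arguments": {"rows": [[0,0.15,0,0,0,-0.2,0],[0,0.25,0,0,0,-0.4,0],[0,0.33,0,0,0,-0.4,0],[0,0.37,0,0,0,-0.4,0],[0,0.37,0,0,0,-0.4,0]]}}

```text
t: 10.05
tcp_pos: [573.5, 18.1, 50.7]
tool_rot: [0.0, 0.601, 0.799, 0.0]
ft_force: [-0.1, -0.5, -0.2]
width: 0.0
finger_force: 0.2
```

{"name": "jog_arm", "arguments": {"rows": [[0,0.04,0,0,0,0,0],[0,0.08,0,0,0,0,0],[0,0.08,0,0,0,0,0]]}}

```text
t: 10.35
tcp_pos: [575.4, 18.6, 50.8]
tool_rot: [0.0, 0.601, 0.799, 0.0]
ft_force: [-1.0, -0.3, -0.9]
width: 0.0
finger_force: 0.3
```

{"name": "jog_arm", "arguments": {"rows": [[0,0.04,0,0,0,0,0],[0,0.08,0,0,0,0,0],[0,0.08,0,0,0,0,0]]}}

```text
t: 10.65
tcp_pos: [577.5, 19.1, 50.8]
tool_rot: [0.0, 0.601, 0.799, 0.0]
ft_force: [-0.7, -0.6, 0.5]
width: -0.0
finger_force: 0.2
```

{"name": "jog_arm", "arguments": {"rows": [[0,0.04,0,0,0,0,0],[0,0.08,0,0,0,0,0],[0,0.08,0,0,0,0,0]]}}

```text
t: 10.95
tcp_pos: [579.4, 19.7, 50.8]
tool_rot: [0.0, 0.601, 0.799, 0.0]
ft_force: [0.8, -0.4, -1.2]
width: 0.1
finger_force: 0.2
```

{"name": "jog_arm", "arguments": {"rows": [[0,0.04,0,0,0,0,0],[0,0.08,0,0,0,0,0],[0,0.08,0,0,0,0,0]]}}

```text
t: 11.25
tcp_pos: [581.3, 20.3, 50.7]
tool_rot: [0.0, 0.601, 0.799, 0.0]
ft_force: [-0.7, -0.5, 0.2]
width: -0.1
finger_force: 0.2
```

```bash
cat >> h.py <<'E'
import cv2
def blob(n,lo,hi,box):
    c=cam(n)["pixels"];h=cv2.cvtColor(c,cv2.COLOR_BGR2HSV);m=cv2.inRange(h,lo,hi);x0,y0,x1,y1=box
    k=np.zeros_like(m);k[y0:y1,x0:x1]=m[y0:y1,x0:x1];v,u=np.nonzero(k);return len(u),u.mean() if len(u) else 0,v.mean() if len(u) else 0
YEL=((20,100,90),(35,255,255))
E
python3 -c "
from h import *
for n,b in(('top',(190,145,300,245)),('side',(195,175,315,260))):
  k,u,v=blob(n,*YEL,b);print(n,k,u,v)
  if k:
    d=at_z(n,u,v,70)-fixpt(F,(0,95,70));print(np.hypot(*d[:2]),-(np.arctan2(d[1],d[0])-F[2]+np.pi/2))
print(manip.read_state()['ft_force'])"
```

```text
top 23 224.34782608695653 178.91304347826087
57.755926799543104 -0.8488701333082799
side 44 276.1818181818182 213.5
174.88992717661208 -0.004597971644995091
[-1.20420779 -0.09345281 -0.63129727]
```

{"name": "jog_arm", "arguments": {"rows": [[0,0.04,0,0,0,0,0],[0,0.08,0,0,0,0,0],[0,0.08,0,0,0,0,0]]}}

```text
t: 11.65
tcp_pos: [582.7, 20.6, 50.6]
tool_rot: [-0.0, 0.601, 0.799, -0.0]
ft_force: [-1.1, -1.5, 0.8]
width: 0.2
finger_force: 0.7
```

{"name": "jog_arm", "arguments": {"rows": [[0,0.04,0,0,0,0,0],[0,0.08,0,0,0,0,0],[0,0.08,0,0,0,0,0]]}}

```text
t: 11.95
tcp_pos: [584.1, 20.9, 50.4]
tool_rot: [-0.001, 0.601, 0.799, -0.001]
ft_force: [-3.9, -3.1, -0.0]
width: 0.1
finger_force: 2.0
```

{"name": "jog_arm", "arguments": {"rows": [[0,0.06,0,0,0,0,0],[0,0.1,0,0,0,0,0],[0,0.1,0,0,0,0,0]]}}

```text
t: 12.25
tcp_pos: [585.5, 21.2, 50.0]
tool_rot: [-0.001, 0.601, 0.799, -0.002]
ft_force: [-5.3, -4.4, 1.5]
width: -0.2
finger_force: 3.2
```

```bash
python3 -c "
from h import *
s=manip.read_state();print(s['tcp_pos'],s['ft_force'],s['moment'])
k,u,v=blob('side',*YEL,(250,190,300,235));d=at_z('side',u,v,70)-fixpt(F,(0,95,70));print(k,np.hypot(*d[:2]),-(np.arctan2(d[1],d[0])-F[2]+np.pi/2))
"
```

```text
[585.46781842  21.22842697  49.98852274] [-5.33878012 -4.42788838  1.46511936] [-0.65716819  0.84549533 -0.03740922]
34 179.10065350087586 -0.021082055314569637
```

The strap is against its stop: the force has risen to about 7 N, and the yellow tip measures an angle near 0. I back off and lift.

{"name": "jog_arm", "arguments": {"rows": [[0,-0.5,0,0,0,0,0],[0,-1,0,0,0,0,0],[0,-1,-1,0,0,0,0],[0,-1,-3,0,0,0,0],[0,-1,-5,0,0,0,0],[0,-1,-6.5,0,0,0,0],[0,-1,-6.5,0,0,0,0],[0,-1,-6.5,0,0,0,0]]}}

```text
t: 13.1
tcp_pos: [564.1, 15.2, 215.0]
tool_rot: [0.002, 0.601, 0.799, 0.002]
ft_force: [-1.0, -0.1, -0.6]
width: -0.0
finger_force: 0.0
```

```bash
cat >> h.py <<'E'
def lever(q,off=0,L=85,bias=12):  # tip's outer lower corner on the handle's upper face; off = clear of it
    a=np.radians(70)-q;p=fixpt(F,(0,-100-L*np.cos(a)+(5+off)*np.sin(a)+11,91+L*np.sin(a)+(5+off)*np.cos(a)))
    p[2]-=bias;return p,down(F[2])
E
python3 -c "
from h import *
s=manip.read_state();print(s['tcp_pos'],s['ft_force'])
k,u,v=blob('side',*YEL,(250,190,300,235));d=at_z('side',u,v,70)-fixpt(F,(0,95,70));print(k,u,v,np.hypot(*d[:2]),-(np.arctan2(d[1],d[0])-F[2]+np.pi/2))
RED=((0,150,60),(6,255,255))
for n,b in(('top',(265,155,300,195)),('side',(275,175,315,225))):
  k,u,v=blob(n,*RED,b);print(n,k,u,v,[proj(n,fixpt(F,(0,-100-66*np.cos(1.22-q),91+66*np.sin(1.22-q)))).round(1) for q in(0,.1,.2)])
p,r=lever(.05,15);up=p.copy();up[2]=205
print(row(up,r),p,row(p,r))"
```

```text
[564.12266044  15.23875195 215.01871318] [-0.96714645 -0.13171656 -0.63949909]
43 277.83720930232556 214.25581395348837 180.73749868865283 -0.0006327634947842498
top 327 270.47400611620793 172.2262996941896 [array([276.6, 173. ]), array([278.3, 172.7]), array([279.9, 172.5])]
side 57 292.12280701754383 197.75438596491227 [array([290.5, 198.6]), array([292.4, 199.9]), array([294.2, 201.3])]
[-3.06, 1.5, 0.23, -0.02, -0.01, -0.0] [618.92969742 -47.73562802 165.09222648] [-3.06, 1.51, 1.82, -0.02, -0.01, -0.0]
```

{"name": "jog_arm", "arguments": {"rows": [[-1.5,0.75,0,0,0,0,0],[-3.05,1.5,0,0,0,0,0],[-3.05,1.5,0,0,0,0,0],[-3.05,1.5,1,0,0,0,0],[-3.05,1.5,1.8,0,0,0,0],[-3.05,1.5,1.8,0,0,0,0],[-3.05,1.5,1.8,0,0,0,0]]}}

```text
t: 13.95
tcp_pos: [619.1, -47.2, 166.4]
tool_rot: [-0.002, 0.601, 0.799, -0.001]
ft_force: [0.5, 1.0, 0.5]
width: 0.2
finger_force: 0.0
```

```bash
python3 -c "
from h import *
s=manip.read_state();print(s['tcp_pos'],s['ft_force'])
for q in np.linspace(.05,1.35,14):print(q.round(2),row(*lever(q)))
a=cam('side')['pixels'][120:240,230:350];b=cam('wrist')['pixels']
cv2.imwrite('pics/l5.png',np.hstack([cv2.convertScaleAbs(cv2.resize(a,(400,400),interpolation=2),alpha=1.5),cv2.resize(b,(400,400))]))"
```

```text
[619.05878876 -47.19252704 166.41186544] [0.46931577 0.96030189 0.49693498]
0.05 [-0.57, -0.01, 0.28, -0.02, -0.01, 0.0]
0.15 [-0.89, -0.01, 0.41, -0.02, -0.01, 0.0]
0.25 [-1.19, -0.01, 0.57, -0.02, -0.01, 0.0]
0.35 [-1.47, -0.01, 0.76, -0.02, -0.01, 0.0]
0.45 [-1.73, -0.01, 0.98, -0.02, -0.01, 0.0]
0.55 [-1.97, -0.01, 1.22, -0.02, -0.01, 0.0]
0.65 [-2.19, -0.01, 1.48, -0.02, -0.01, 0.0]
0.75 [-2.38, -0.01, 1.77, -0.02, -0.01, 0.0]
0.85 [-2.53, -0.0, 2.07, -0.02, -0.01, 0.0]
0.95 [-2.66, -0.0, 2.39, -0.02, -0.01, 0.0]
1.05 [-2.76, -0.0, 2.71, -0.02, -0.01, 0.0]
1.15 [-2.82, -0.0, 3.05, -0.02, -0.01, 0.0]
1.25 [-2.85, -0.0, 3.39, -0.02, -0.01, 0.0]
1.35 [-2.84, 0.0, 3.73, -0.02, -0.01, 0.0]
```

View pics/l5.png

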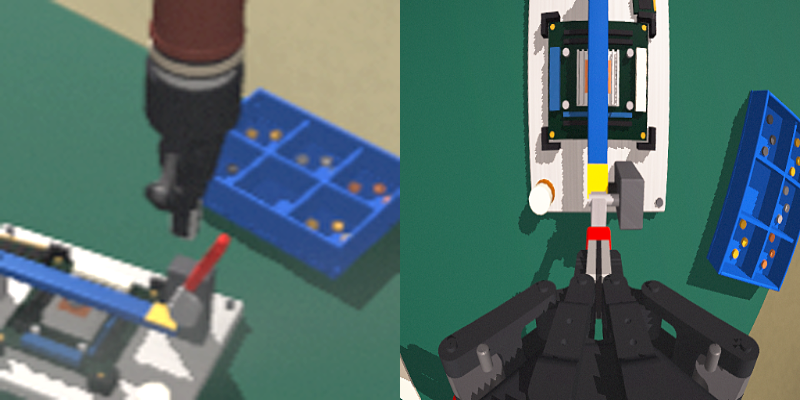

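The wrist view shows the strap straight over the heat sink with its end under the cam, and the fingers in line with the handle at column 598 on its board side. I start pushing the lever.

{"name": "jog_arm", "arguments": {"rows": [[-0.3,0,0.15,0,0,0,0],[-0.55,0,0.28,0,0,0,0],[-0.75,0,0.35,0,0,0,0],[-0.9,0,0.4,0,0,0,0],[-1.05,0,0.5,0,0,0,0],[-1.2,0,0.57,0,0,0,0],[-1.35,0,0.66,0,0,0,0],[-1.47,0,0.76,0,0,0,0]]}}

```text
t: 14.85
tcp_pos: [630.9, -83.5, 149.2]
tool_rot: [0.0, 0.601, 0.799, -0.0]
ft_force: [-0.3, 0.8, 0.7]
width: 0.4
finger_force: 0.6
```

```bash
cat >> h.py <<'E'
RED=((0,150,60),(6,255,255))
def redq():
    k,u,v=blob('side',*RED,(270,175,330,250));f=lambda q:proj('side',fixpt(F,(0,-100-66*np.cos(1.222-q),91+66*np.sin(1.222-q))))
    r=[(np.hypot(*(f(q)-[u,v])),q) for q in np.linspace(0,1.3,131)];return k,u,v,min(r)
E
python3 -c "
from h import *
s=manip.read_state();print(s['tcp_pos'],s['ft_force'],redq())
for q in np.linspace(.45,1.15,8):print(q.round(2),row(*lever(q)))"
```

```text
[630.91945876 -83.51060416 149.16826353] [-0.26057704  0.77179446  0.6841525 ] (68, np.float64(296.25), np.float64(202.55882352941177), (np.float64(0.45126355762645814), np.float64(0.31)))
0.45 [-0.19, -0.05, 0.27, -0.0, 0.0, -0.0]
0.55 [-0.43, -0.05, 0.51, -0.0, 0.0, -0.0]
0.65 [-0.65, -0.05, 0.78, -0.0, 0.0, -0.0]
0.75 [-0.83, -0.05, 1.06, -0.0, 0.0, -0.0]
0.85 [-0.99, -0.05, 1.36, -0.0, 0.0, -0.0]
0.95 [-1.12, -0.05, 1.68, -0.0, 0.0, -0.0]
1.05 [-1.21, -0.05, 2.01, -0.0, 0.0, -0.0]
1.15 [-1.27, -0.05, 2.34, -0.0, 0.0, -0.0]
```

Lever is moving (about 0.31 rad), matching the model.

{"name": "jog_arm", "arguments": {"rows": [[-0.2,-0.05,0.27,0,0,0,0],[-0.45,-0.05,0.5,0,0,0,0],[-0.65,-0.05,0.78,0,0,0,0],[-0.85,-0.05,1.05,0,0,0,0],[-1,-0.05,1.35,0,0,0,0],[-1.1,-0.05,1.65,0,0,0,0],[-1.2,-0.05,2,0,0,0,0],[-1.25,-0.05,2.2,0,0,0,0]]}}

```text
t: 15.7
tcp_pos: [637.7, -113.7, 92.9]
tool_rot: [-0.001, 0.601, 0.799, -0.0]
ft_force: [0.7, -1.0, 1.5]
width: 0.1
finger_force: 0.7
```

```bash
python3 -c "
from h import *
s=manip.read_state();print(s['tcp_pos'],s['ft_force'],redq())
for q in (1.15,1.25,1.3):print(q,row(*lever(q)))"
```

```text
[ 637.68606448 -113.70123364   92.87545152] [ 0.72933321 -1.01369817  1.48160619] (41, np.float64(298.9512195121951), np.float64(213.8048780487805), (np.float64(3.5623717281757465), np.float64(0.9)))
1.15 [-0.06, 0.03, 0.08, -0.02, -0.01, -0.0]
1.25 [-0.09, 0.03, 0.42, -0.02, -0.01, -0.0]
1.3 [-0.09, 0.03, 0.59, -0.02, -0.01, -0.0]
```

{"name": "jog_arm", "arguments": {"rows": [[-0.05,0,0.1,0,0,0,0],[-0.05,0,0.2,0,0,0,0],[-0.05,0,0.3,0,0,0,0],[-0.05,0,0.36,0,0,0,0],[-0.05,0,0.36,0,0,0,0]]}}

```text
t: 16.25
tcp_pos: [638.4, -114.6, 84.9]
tool_rot: [-0.0, 0.601, 0.799, 0.0]
ft_force: [-0.2, 0.0, 0.3]
width: 0.1
finger_force: 0.0
```

{"name": "jog_arm", "arguments": {"rows": [[0,0,0.06,0,0,0,0],[0,0,0.12,0,0,0,0],[0,0,0.12,0,0,0,0]]}}

```text
t: 16.55
tcp_pos: [638.7, -114.7, 82.2]
tool_rot: [0.0, 0.601, 0.799, 0.0]
ft_force: [-0.0, -0.0, 0.3]
width: -0.3
finger_force: 0.2
```

```bash
python3 -c "
from h import *
s=manip.read_state();print(s['tcp_pos'],s['ft_force'],redq())
c=cam('side')['pixels'][190:235,280:320];h=cv2.cvtColor(c,cv2.COLOR_BGR2HSV);m=cv2.inRange(h,RED[0],RED[1])
for i,r in enumerate(m):
  if r.any():print(190+i,280+np.nonzero(r)[0].min(),280+np.nonzero(r)[0].max())
for q in(1.,1.1,1.2,1.25):print(q,[proj('side',fixpt(F,(0,-100-L*np.cos(1.222-q),91+L*np.sin(1.222-q)))).round(1) for L in(33,99)])
"
```

```text
[ 638.74692424 -114.71688917   82.22679314] [-0.00080691 -0.02391894  0.32877368] (47, np.float64(299.8936170212766), np.float64(215.7872340425532), (np.float64(3.042371933993482), np.float64(1.06)))
213 294 299
214 294 301
215 293 301
216 294 300
217 297 300
218 300 313
219 301 313
222 311 312
1.0 [array([292.4, 212.7]), array([313.4, 216.4])]
1.1 [array([292.6, 213.6]), array([313.6, 218.8])]
1.2 [array([292.6, 214.3]), array([313.6, 221.2])]
1.25 [array([292.5, 214.7]), array([313.4, 222.3])]
```

{"name": "jog_arm", "arguments": {"rows": [[0,0,0.06,0,0,0,0],[0,0,0.12,0,0,0,0],[0,0,0.12,0,0,0,0]]}}

```text
t: 16.95
tcp_pos: [638.9, -114.7, 81.3]
tool_rot: [0.0, 0.601, 0.799, -0.0]
ft_force: [-3.0, -0.2, 9.1]
width: 0.0
finger_force: 4.4
```

Force is rising. I press on in small steps to find the end of travel.

{"name": "jog_arm", "arguments": {"rows": [[0,0,0.06,0,0,0,0],[0,0,0.12,0,0,0,0],[0,0,0.12,0,0,0,0]]}}

```text
t: 17.25
tcp_pos: [639.0, -114.7, 81.0]
tool_rot: [-0.0, 0.601, 0.799, -0.0]
ft_force: [-8.6, 1.7, 19.3]
width: 0.2
finger_force: 9.5
```

{"name": "jog_arm", "arguments": {"rows": [[0,0,0.06,0,0,0,0],[0,0,0.12,0,0,0,0],[0,0,0.12,0,0,0,0]]}}

```text
t: 17.55
tcp_pos: [639.2, -114.7, 80.7]
tool_rot: [-0.0, 0.601, 0.799, -0.0]
ft_force: [-13.2, 3.5, 29.0]
width: 0.2
finger_force: 14.6
```

```bash
python3 -c "
from h import *
s=manip.read_state();print(s['tcp_pos'],s['ft_force'],redq())"
```

```text
[ 639.15176958 -114.73634907   80.70611573] [-13.2141386    3.46350393  28.98948688] (46, np.float64(299.7608695652174), np.float64(216.06521739130434), (np.float64(3.200530449761482), np.float64(1.08)))
```

The travel has ended firmly (29 N, no more motion). I lift straight off, move clear and check.

{"name": "jog_arm", "arguments": {"rows": [[0,0,-0.4,0,0,0,0],[0,0,-1.5,0,0,0,0],[0,0,-3,0,0,0,0],[0,0,-5,0,0,0,0],[-1.5,-1.5,-5,0,0,0,0],[-3,-3.5,-5,0,0,0,0],[-4,-5,-5,0,0,0,0],[-4,-5,-5,0,0,0,0]]}}

```text
t: 18.4
tcp_pos: [543.1, -248.7, 197.8]
tool_rot: [-0.0, 0.603, 0.798, -0.001]
ft_force: [0.3, 0.0, 0.6]
width: 0.4
finger_force: 0.0
```

```bash
python3 -c "
from h import *
s=manip.read_state();print(s['t'],s['tcp_pos'],s['ft_force'],redq())
c=cam('side')['pixels'];h=cv2.cvtColor(c,cv2.COLOR_BGR2HSV);m=cv2.inRange(h,(0,130,40),(8,255,255))[190:240,280:325]
for i,r in enumerate(m):
  if r.any():print(190+i,280+np.nonzero(r)[0].min(),280+np.nonzero(r)[0].max())
b=cam('top')['pixels'][140:250,190:310]
cv2.imwrite('pics/f.png',np.hstack([cv2.convertScaleAbs(cv2.resize(c[165:255,195:325],(434,300),interpolation=2),alpha=1.5),cv2.resize(b,(327,300),interpolation=2)]))"
```

```text
18.4 [ 543.1428001  -248.70312248  197.80637275] [0.3041736  0.02211102 0.57562726] (104, np.float64(303.8173076923077), np.float64(217.51923076923077), (np.float64(0.847816110244412), np.float64(1.18)))
212 295 295
213 294 299
214 293 302
215 293 305
216 293 308
217 293 310
218 296 313
219 299 314
220 301 313
221 304 313
222 307 312
223 309 312
```

View pics/f.png

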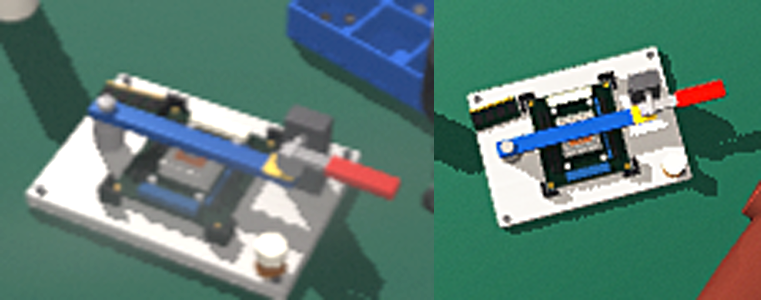

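The final view shows the strap over the heat sink with its end under the cam, the lever level at (362,178), the jar in place and the hand clear.

```bash
python3 -c "
from station import manip
print(manip.job_done())"
```

```text
the job is handed in; nothing more can be done
None
```

The strap is closed against its stop, the cam lever is pushed fully down to clamp it, the hand is clear, and the job is handed in at about 18.5 s; the hand-in call returned no verdict.

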